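# Close up the goldsmith's vacuum pots and shut the vent valve

## Robot

A 6-joint arm with a two-finger parallel gripper is mounted at the origin on the work surface. World frame = base frame: x ahead of the robot, y to its left, z up, the work surface at z = 0. Lengths are in m, angles in rad, forces in N, time in s.
With the tool pointing down it reaches from about 0.25 to 0.725 m from the base axis. Payload 4 kg.
Tool frame: the origin (TCP) lies at the very end of the fingers, on their centre line; the grasp point (between the pads) lies 19 mm behind it; z points along the fingers, y is the line along which they close (so a half turn about z gives the same grasp; the last joint's range is limited). The gripper opens to 85 mm and grips with 20 to 120 N. Pads are 22 mm wide; open, the fingers measure 114 mm over their backs; the gripper's body (76 mm by 85 mm) begins 54 mm behind the grasp point. The pads swing forward as they close: fully open they stand 13 mm farther back than shut.
Start: joints at [-1.126, 0.241, 0.005, 1.335, 0, 1.571], TCP at [0.215, -0.451, 0.231] pointing down, gripper open.
Joint ranges: [-2.72, 2.72], [-1.05, 1.87], [-1.09, 1.28], [-1.99, 2.15], [-1.42, 1.44], [-3.14, 3.14]. Speed limits (rad/s): [2.79, 2.79, 3.14, 3.14, 3.14, 3.14].

## Interface

Orientations are given as a unit quaternion [x, y, z, w].
In Python, from workcell import monitor, viewer, job gives the robot as it stands.
- The arm moves only by the tool arm_command, never from a script. Its argument "increments" is a list of rows, each an object of numbers: "dx", "dy", "dz": the shift along the tool's x, y, z in cm; "wx", "wy", "wz": the turn, a rotation vector about the tool's x, y, z in rad; "grip": the finger opening in cm, from 0 to 8.54. In form: [{"dx": .., "dy": .., "dz": .., "wx": .., "wy": .., "wz": .., "grip": ..}, ...]. A call has 1 to 10 rows; each row is the pose to reach, as a shift and turn from the pose commanded when the call began, along the tool's axes at that moment; what a row does not reach only later rows make up. A row lasts 1/10 s, in which the tool goes at most 50 mm and 8.59 degrees, less where a joint would pass 70% of its speed; a pose out of reach is approached as far as the arm can. A call with a gripper value outside its range is refused whole. The fingers move at their own pace and stop on an object; the grip force is fixed at half the most. Time passes only in rows, so rows that repeat a pose let the fingers close. It gives the time, the measured TCP pose, the force, the opening and the grip force at its end, in the units of the state.
- monitor.get_obs(): the state, without advancing time (a new reading comes with each control period).
- viewer.camera(name): name is "scene" or "top" or "wrist"; returns (picture, depth): 384x512x3 uint8, red, green, blue; 384x512 float32, m along the optical axis (not along the pixel's ray), 0 where there is no reading.
- viewer.get_calibration(name): a dict with "fovy" (degrees; the focal length in pixels is half the picture's height over the tangent of half this angle, whatever the lens; pixels are square), "cx", "cy" (the principal point, pixels), "dist_coeffs" ([k1, k2, p1, p2, k3] as OpenCV has them; the pictures are not rectified), "view" (4x4, takes a point from world to camera coordinates). Camera axes: x right, y up, looking along -z (the intrinsics and any distortion apply to the point x, -y, -z); pixel columns grow to the right and rows downward; lengths in m; the calibration is good to about 2 mm. A picture is of the moment at which its call begins: read the wrist's pose just before it. get_calibration takes no time and is no camera call; for the wrist camera it gives the pose at the moment of the call.
- job.job_done(): hands the job in; it is judged then, once.
The state is a dict: "clock": time; "joint_pos": joint angles; "joint_vel": joint speeds; "tau": joint torques, N m; "eef_pos": TCP position; "tool_rot": TCP orientation; "ft_force": force on the tool from outside, world axes, zero at the start; "ft_torque": the same for the moment, N m; "grip_width": finger opening in m; "grasp_force": force on a finger pad.
Only numpy, scipy, OpenCV 4.12 (cv2) and the standard library are available. Lean on these libraries where they do the work, as an engineer would, in place of code of your own. Each camera call takes 0.05 s, during which the arm holds its last target. There are 200 camera calls.

## Task

Close up the two vacuum pots for pumping down: set each loose lid down (do not drop it) level on the pot of its own colour, plug inside the rim. Only then swing the yellow vent lever shut, clockwise seen from above, until it meets the rubber stop, and lean on its outer part with about 15 N (never over 25 N) for a moment, so that you can feel it is firmly home; leave it shut there. Push on the lever only, not on the valve body or its stop, and leave the bystanding tools and jars where they are.

Things in the scene. Friction and masses are not known exactly. Their poses are not given: they have to be found in the camera images.
- pot_red: the larger vacuum pot: an open aluminium cylinder with a red band, fixed to the bench (flat base flange 134 mm wide, 3 mm thick), outside diameter 100 mm, inside 88 mm, 65 mm tall; origin at the centre of its underside on the bench, z up
- pot_blue: the smaller vacuum pot: the same with a blue band (flange 114 mm wide), outside diameter 80 mm, inside 68 mm, 65 mm tall; origin at the centre of its underside on the bench, z up
- lid_red: loose red lid of the larger pot, 0.16 kg: a rubber plug 80 mm wide, 8 mm deep, that enters the pot with 4 mm of play all round; a red disc 108 mm wide, 8 mm thick, that rests on the rim; an upright black knob 22 mm wide. Origin under the plug's centre, z up: disc 8 to 16 mm, knob 16 to 46 mm above it. Seated, the origin is 57 mm above the pot's
- lid_blue: loose blue disc lid of the smaller pot, 88 mm wide, about 0.11 kg, plug 60 mm wide; all else as the red lid (plug 8 mm, disc 8 to 16 mm, knob 22 mm wide from 16 to 46 mm above the origin; seated 57 mm above its pot's origin)
- lever (a joint): angle (rad) of the vent valve's yellow lever about its upright stem: about 1.57 is open, -0.2 to 0.2 shut; it falls as the lever turns clockwise seen from above. The lever is a level bar 18 mm wide, 13 mm tall, reaching from 18 to 104 mm from the stem's axis, its middle 94 mm above the bench; it turns stiffly (0.25 N m) and stays where it is left
- valve: the fixed vent valve: grey block 75 x 62 mm, brass cross tube along its y up to 72 mm high, with the closing stop: a dark steel arm under the lever with an upright black rubber post 14 mm wide, 78 to 102 mm above the bench, 48 mm from the stem's axis. The stop is adjustable: the lever meets it at a joint value anywhere from -0.2 to 0.2 rad (feel for it). Origin under the stem at bench height
- valve_axis (a point): point on the valve stem's upright axis at the height of the lever (94 mm above the bench)
- lever_grip (a point): middle of the lever's outer part, 82 mm from the stem's axis, where a hand pushes; the forces in the goal are meant here
- jar: bystander: small glass jar with a white screw lid, 42 mm wide, 48 mm tall; origin under its centre
- blank: bystander: round brass blank, 44 mm wide, 6 mm thick, lying flat; origin under its centre
- pliers: bystander: blue-handled pliers lying along their x, 135 mm long, 52 mm wide, 12 mm high; origin under the joint
- hammer: bystander: small hammer lying along its x, 220 mm long; origin under its middle
- dish: bystander: white ceramic dish, 96 mm wide, 22 mm tall; origin under its centre
- bench_block: bystander: steel bench block 60 x 60 x 20 mm; origin under its centre

How it is judged:
On the way, in this order (a step that is already met when the one before it is completed fails the run):
1. both lids sit on their own pots, let go, while the vent lever is still open (joint above 0.6 rad) (horizontal distance between lid_red and pot_red below 0.0065 m and z of lid_red in the frame of pot_red between 0.053 and 0.0595 m and angle between each of lid_red, lid_blue's own z axis and vertical below 0.06 rad and horizontal distance between lid_blue and pot_blue below 0.0065 m and z of lid_blue in the frame of pot_blue between 0.053 and 0.0595 m and contact force between the fingers and lid_red below 0.5 N and contact force between the fingers and lid_blue below 0.5 N and value of joint lever above 0.6 rad), for 0.2 s.
2. the lever is pressed on the rubber stop with over 14 N at the stop (about 11 N at lever_grip) for 0.2 s, the lids in place, the fingers off the valve body and stop (horizontal distance between lid_red and pot_red below 0.0065 m and z of lid_red in the frame of pot_red between 0.053 and 0.0595 m and angle between each of lid_red, lid_blue's own z axis and vertical below 0.06 rad and horizontal distance between lid_blue and pot_blue below 0.0065 m and z of lid_blue in the frame of pot_blue between 0.053 and 0.0595 m and contact force between valve and anything else above 14 N and value of joint lever below 0.26 rad and contact force between the fingers and valve below 1 N), for 0.2 s.
At the end, for the whole second after the job is handed in: each lid sits level (within 0.06 rad) on the pot of its own colour, centred within 6.5 mm, its origin 53 to 59.5 mm above the pot's, released and at rest; the lever is at rest and shut (joint below 0.26 rad) (horizontal distance between lid_red and pot_red below 0.0065 m and z of lid_red in the frame of pot_red between 0.053 and 0.0595 m and angle between each of lid_red, lid_blue's own z axis and vertical below 0.06 rad and horizontal distance between lid_blue and pot_blue below 0.0065 m and z of lid_blue in the frame of pot_blue between 0.053 and 0.0595 m and contact force between the fingers and lid_red below 0.5 N and contact force between the fingers and lid_blue below 0.5 N and value of joint lever below 0.26 rad and velocity of joint lever between -0.05 and 0.05 rad/s and linear speed of each of lid_red, lid_blue below 0.02 m/s); the robot touches nothing.
It fails at once if the lever presses its stop with over 55 N (about 33 N at lever_grip) (contact force between valve and anything else above 55 N).
It fails at once if the fingers push on the valve body or its stop with over 10 N (contact force between the fingers and valve above 10 N).
It fails at once if a lid falls freely faster than 0.6 m/s (a drop of about 18 mm) ((linear speed of lid_red above 0.6 m/s and contact force between the fingers and lid_red below 0.2 N) or (linear speed of lid_blue above 0.6 m/s and contact force between the fingers and lid_blue below 0.2 N)).
It fails at once if a bystander is moved by more than 25 mm (distance of any of jar, blank, pliers, hammer, dish, bench_block from where it was at the start of the episode above 0.025 m).
It also fails if it takes over 72 s, if anything falls off the work surface, if the arm or the gripper's body presses on something with over 40 N, if the wrist force passes 120 N, or if a joint passes its speed limit or range.

## Working session

There is one attempt and no reset: what is moved stays moved. The work goes in short steps, Python scripts to look and compute and a tool call to move; the robot and the scene stay as the last step left them, time stands still between calls to the robot, and variables do not carry over. Pictures are saved under pics/ and viewed, at most 10 in all, crops included, and the job is handed in when it is done.

Besides the shell and the picture viewer there is one more tool, called after ">>>" as a command line: name --argument value ..., lists and objects as JSON in quotes. arm_command: Moves the arm, as the interface text tells. Its arguments: {"type":"object","properties":{"increments":{"type":"array","items":{"type":"object","properties":{"dx":{"type":"number"},"dy":{"type":"number"},"dz":{"type":"number"},"wx":{"type":"number"},"wy":{"type":"number"},"wz":{"type":"number"},"grip":{"type":"number"}}}}},"required":["increments"]}

```bash
ls; mkdir -p pics; cat > h.py <<'E'
import numpy as np, cv2
from workcell import monitor, viewer, job
def K(c):
    f=192/np.tan(np.radians(c["fovy"])/2); return np.array([[f,0,c["cx"]],[0,f,c["cy"]],[0,0,1]])
def cloud(name):
    c=viewer.get_calibration(name); img,d=viewer.camera(name)
    v,u=np.mgrid[0:384,0:512]
    n=cv2.undistortPoints(np.stack([u.ravel(),v.ravel()],1).astype(np.float64)[:,None],K(c),np.array(c["dist_coeffs"],float))[:,0]
    z=d.ravel(); P=np.stack([n[:,0]*z,-n[:,1]*z,-z,np.ones_like(z)],1)
    W=(np.linalg.inv(np.array(c["view"]))@P.T).T[:,:3].reshape(384,512,3)
    W[d==0]=np.nan
    return img,W
def save(img,fn,s=1.5): cv2.imwrite("pics/"+fn,cv2.resize(img[:,:,::-1],None,fx=s,fy=s,interpolation=cv2.INTER_CUBIC))
E
python3 - <<'E'
from h import *
o=monitor.get_obs(); print(o)
for n in("top","scene"):
    i,W=cloud(n); save(i,n+"0.png"); np.savez(n+"0.npz",i=i,W=W)
    c=viewer.get_calibration(n);print(n,c)
E
```

```text
pics
{'clock': 0.0, 'joint_pos': array([-1.12598222e+00,  2.41421093e-01,  3.68743033e-03,  1.33520189e+00,
        1.81007485e-05,  1.57075271e+00]), 'joint_vel': array([-0.00056866, -0.00090957,  0.00049407,  0.00107631,  0.00280053,
        0.00040964]), 'tau': array([ 1.30406512e-03, -3.72316682e+01,  2.52409208e+01,  1.70545955e-02,
        1.32124060e-04,  1.41885767e-06]), 'eef_pos': array([ 0.21486975, -0.45075505,  0.23039487]), 'tool_rot': array([ 9.75363966e-01,  2.20599159e-01, -2.27082331e-04, -1.04526658e-03]), 'ft_force': array([-0.39843855,  0.09336257,  0.25772144]), 'ft_torque': array([0.01510523, 0.06599061, 0.02187396]), 'grasp_force': 0.0, 'grip_width': 0.08546643736413266}
top {'fovy': 45.46587356250117, 'cx': 258.8701748499606, 'cy': 194.38556160399892, 'dist_coeffs': array([-0.08116622,  0.        ,  0.        ,  0.        ,  0.        ]), 'view': array([[ 0.00828588, -0.99986843,  0.0139448 , -0.01360972],
       [ 0.98168579,  0.01078787,  0.19020154, -0.54836433],
       [-0.19032695,  0.01211343,  0.98164602, -1.26514626],
       [ 0.        ,  0.        ,  0.        ,  1.        ]])}
scene {'fovy': 46.440941257447314, 'cx': 253.81799127855007, 'cy': 187.56906088197238, 'dist_coeffs': array([0.03388149, 0.        , 0.        , 0.        , 0.        ]), 'view': array([[ 0.43824181,  0.89875987, -0.01322178, -0.24381861],
       [-0.71248313,  0.35630474,  0.60449543,  0.331655  ],
       [ 0.54800722, -0.25549488,  0.79649887, -1.56641699],
       [ 0.        ,  0.        ,  0.        ,  1.        ]])}
```

View pics/top0.png

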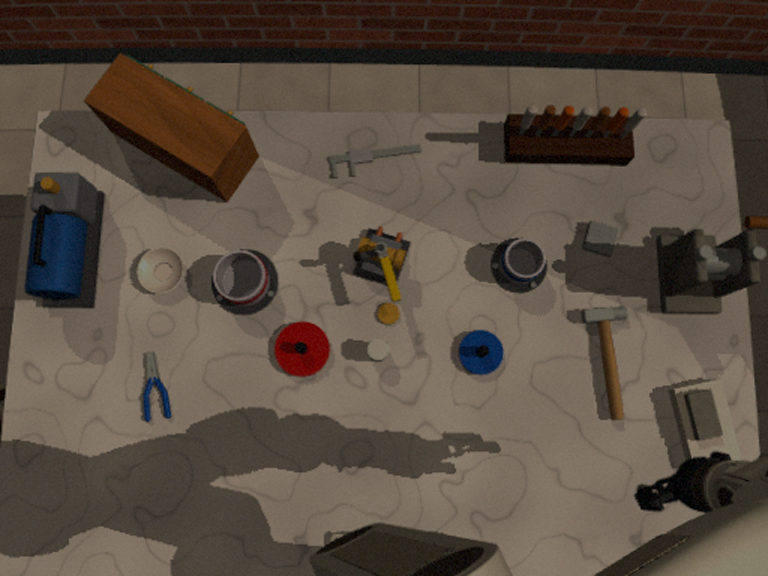

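View pics/scene0.png

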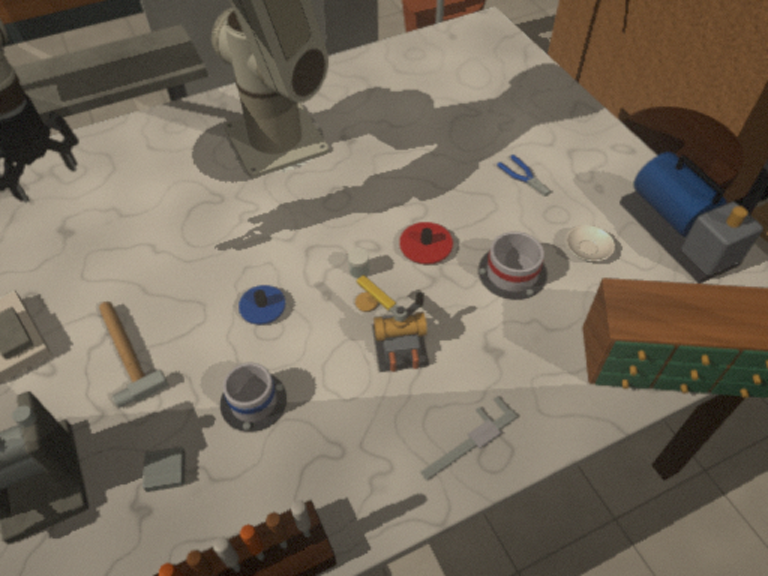

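The top view shows the red lid at (302,348), blue lid at (481,352), red pot at (243,278), blue pot at (524,260) and the valve at (383,250) with its lever pointing at the robot. The scene view shows the black stop post on the valve's +y side, at (418,298).

```bash
cat > m.py <<'E'
from h import *
from scipy.optimize import least_squares
def circ(p,r=None):
    # robust circle fit through points
    c0=(p.max(0)+p.min(0))/2
    f=lambda q:np.hypot(p[:,0]-q[0],p[:,1]-q[1])-q[2]
    s=least_squares(f,[*c0,np.ptp(p,axis=0).mean()/2],loss='soft_l1',f_scale=.001).x
    return s.round(4)
def edge(p,c0,n=72):
    a=np.arctan2(p[:,1]-c0[1],p[:,0]-c0[0]);r=np.hypot(*(p-c0).T);b=((a+np.pi)/(2*np.pi)*n).astype(int)%n
    return np.array([p[b==k][np.argmax(r[b==k])] for k in range(n) if (b==k).any()])
def near(W,c,R): return np.hypot(W[...,0]-c[0],W[...,1]-c[1])<R
def disc(W,i,m):
    hsv=cv2.cvtColor(i,cv2.COLOR_RGB2HSV); return m
E
python3 - <<'E'
from m import *
for n in("top","scene"):
    D=np.load(n+"0.npz");i,W=D['i'],D['W']; Z=W[...,2]
    hsv=cv2.cvtColor(i,cv2.COLOR_RGB2HSV).astype(int); H,S,V=hsv[...,0],hsv[...,1],hsv[...,2]
    T=np.load("top0.npz")['W']
    px=dict(lr=(302,348),lb=(481,352),pr=(270,278),pb=(546,260),va=(385,245),jar=(378,349),blank=(387,313),dish=(160,271))
    c={k:T[int(v[1]/1.5),int(v[0]/1.5)] for k,v in px.items()}
    if n=="top":print({k:v.round(3) for k,v in c.items()}); print("bench z",np.nanmedian(Z[near(W,c['jar'],.08)]))
    for k,col in(("lr",(H<8)|(H>172)),("lb",(H>100)&(H<125))):
        m=near(W,c[k],.09)&col&(S>130)&(Z>.004)&(Z<.03)
        p=W[m]; e=edge(p[:,:2],p[:,:2].mean(0)); kb=near(W,p.mean(0),.04)&(Z>.035)&(Z<.06)
        print(n,k,len(p),circ(e),np.median(p[:,2]),"knob",W[kb].mean(0).round(4),kb.sum(), W[kb][:,2].max())
    for k in("pr","pb"):
        m=near(W,c[k],.11)&(Z>.058)&(Z<.072); p=W[m]; s=circ(edge(p[:,:2],p[:,:2].mean(0))); print(n,k,len(p),s,"rim z",np.median(p[:,2]))
    for k,lo,hi in(("jar",.035,.06),("blank",.004,.015)):
        m=near(W,c[k],.035)&(Z>lo)&(Z<hi);p=W[m];print(n,k,circ(edge(p[:,:2],p[:,:2].mean(0))),np.median(p[:,2]))
    m=near(W,c['va'],.13)&(Z>.085)&(Z<.115)&(S>140)&(H>20)&(H<32); p=W[m][:,:2]; q,v=np.linalg.eigh(np.cov(p.T)); d=v[:,1]; d=d*np.sign(-d[0]); t=(p-p.mean(0))@d
    print(n,"lever",len(p),p.mean(0),"dir",d,t.min(),t.max(),"ends",p.mean(0)+d*t.min(),p.mean(0)+d*t.max(),np.median(W[m][:,2]))
    m=near(W,c['va'],.09)&(Z>.097)&(V<60); print(n,"post?",m.sum(),W[m].mean(0),W[m][:,2].max())
    m=near(W,c['va'],.05)&(Z>.103); print(n,"high",m.sum(),W[m].mean(0) if m.any() else 0, W[m][:,2].max() if m.any() else 0)
E
```

```text
{'lr': array([0.439, 0.155, 0.047]), 'lb': array([ 0.437, -0.184,  0.045]), 'pr': array([0.583, 0.227, 0.007]), 'pb': array([ 0.629, -0.329, -0.002]), 'va': array([0.629, 0.001, 0.1  ]), 'jar': array([0.441, 0.01 , 0.044]), 'blank': array([ 0.517, -0.007,  0.005]), 'dish': array([0.597, 0.453, 0.003])}
bench z -0.0003663195007870268
top lr 979 [0.4414 0.159  0.0518] 0.015050384236886538 knob [0.4413 0.1597 0.0444] 45 0.051372884410270325
top lb 605 [ 0.4388 -0.189   0.0414] 0.015086628987826645 knob [ 0.4377 -0.1884  0.0436] 51 0.05050154788965622
top pr 233 [0.5753 0.2782 0.0493] rim z 0.06427047658139307
top pb 178 [ 0.6164 -0.2703  0.0388] rim z 0.06345199521984579
top jar [0.4386 0.0128 0.0185] 0.0467594155964981
top blank [ 0.5159 -0.0088  0.0191] 0.0060446217244015665
top lever 186 [ 0.56555048 -0.00926191] dir [-0.94606957 -0.32396353] -0.062472448067410355 0.043496963999488415 ends [0.62465376 0.01097688] [ 0.52439932 -0.02335334] 0.09986413358413404
top post? 46 [0.60992357 0.02613571 0.10277539] 0.11008188152085685
top high 29 [0.61582489 0.00483344 0.10574866] 0.11008188152085685
scene lr 688 [0.444  0.1552 0.052 ] 0.015625084643551723 knob [0.4447 0.1538 0.0438] 44 0.050767678543999106
scene lb 124 [ 0.439  -0.1942  0.0355] 0.01604717366936259 knob [ 0.4412 -0.1935  0.0441] 53 0.048727253359650224
scene pr 253 [0.5773 0.2754 0.0496] rim z 0.06356527956530877
scene pb 265 [ 0.6178 -0.2744  0.0386] rim z 0.06406203404531197
scene jar [0.4408 0.0073 0.0186] 0.0475618048479966
scene blank [ 0.5176 -0.0142  0.0176] 0.006127558142333678
scene lever 177 [ 0.56815135 -0.01525221] dir [-0.95822422 -0.28601809] -0.040351447056436056 0.04288034423955925 ends [ 0.60681708 -0.00371096] [ 0.52706236 -0.02751676] 0.10014589865995294
scene post? 15 [0.6109448  0.04886351 0.10122733] 0.10486091494235572
scene high 33 [0.62313389 0.00540466 0.10550245] 0.10964230665217678
```

```bash
cat >> h.py <<'E'
from scipy.spatial.transform import Rotation as Rn
def goto(xyz,az):
    """tool-frame shift (cm) and turn for a down-pointing pose, tool x at azimuth az"""
    o=monitor.get_obs(); R=Rn.from_quat(o['tool_rot'])
    T=Rn.from_matrix(np.array([[np.cos(az),np.sin(az),0],[np.sin(az),-np.cos(az),0],[0,0,-1]]))
    print("d cm",(R.inv().apply(np.array(xyz)-o['eef_pos'])*100).round(2),"w",(R.inv()*T).as_rotvec().round(3))
E
python3 - <<'E'
from h import *
o=monitor.get_obs(); c=viewer.get_calibration("wrist"); print(c)
M=np.linalg.inv(c['view']); R=Rn.from_quat(o['tool_rot'])
print("cam in tool",R.inv().apply(M[:3,3]-o['eef_pos']),"look",R.inv().apply(-M[:3,2]),"right",R.inv().apply(M[:3,0]))
goto([.40,-.19,.25],0)
goto([.50,-.23,.30],0)
E
```

```text
{'fovy': 67.10933706467033, 'cx': 255.70823833605505, 'cy': 192.08875202670328, 'dist_coeffs': array([-0.03623112,  0.        ,  0.        ,  0.        ,  0.        ]), 'view': array([[ 0.4296816 , -0.90297913, -0.00155511, -0.49840929],
       [ 0.86740316,  0.41323025, -0.27722288,  0.03518399],
       [ 0.2509691 ,  0.11776866,  0.96080438, -0.37942934],
       [ 0.        ,  0.        ,  0.        ,  1.        ]])}
cam in tool [ 0.07106366 -0.00066644 -0.14303371] look [-2.77210446e-01  1.34467174e-04  9.60809216e-01] right [-6.75465820e-04  9.99999716e-01 -3.34835795e-04]
d cm [ 27.93 -15.58  -1.92] w [-0.002  0.     0.445]
d cm [35.24 -7.68 -6.94] w [-0.002  0.     0.445]
```

>>> arm_command --increments '[{"dx": 37, "dy": -6.8, "dz": -1.9, "wz": 0.445}, {"dx": 37, "dy": -6.8, "dz": -1.9, "wz": 0.445}, {"dx": 37, "dy": -6.8, "dz": -1.9, "wz": 0.445}, {"dx": 37, "dy": -6.8, "dz": -1.9, "wz": 0.445}, {"dx": 37, "dy": -6.8, "dz": -1.9, "wz": 0.445}, {"dx": 37, "dy": -6.8, "dz": -1.9, "wz": 0.445}, {"dx": 37, "dy": -6.8, "dz": -1.9, "wz": 0.445}, {"dx": 37, "dy": -6.8, "dz": -1.9, "wz": 0.445}, {"dx": 37, "dy": -6.8, "dz": -1.9, "wz": 0.445}, {"dx": 37, "dy": -6.8, "dz": -1.9, "wz": 0.445}]'

```text
validation failed for argument at $.in...
```

>>> arm_command --increments '[{"dx": 0}, {"dx": 0}, {"dx": 0}]'

```text
validation failed for argument at $.in...
```

```bash
cat > w.py <<'E'
from m import *
def measure(fn,lid,pot,up=0.0):
    i,W=cloud("wrist"); save(i,fn); Z=W[...,2]
    hsv=cv2.cvtColor(i,cv2.COLOR_RGB2HSV).astype(int); H,S=hsv[...,0],hsv[...,1]
    print("pixels", np.isfinite(Z).mean())
    for col,nm in(((H<8)|(H>172),"red"),((H>100)&(H<125),"blue")):
        m=near(W,lid,.09)&col&(S>110)&(abs(Z-up-.016)<.012); p=W[m]
        if len(p)<200: continue
        e=edge(p[:,:2],p[:,:2].mean(0)); kb=near(W,p.mean(0),.04)&(abs(Z-up-.046)<.006)
        k=W[kb]; print(nm,len(p),circ(e),np.median(p[:,2]).round(4),"knob",len(k),circ(edge(k[:,:2],k[:,:2].mean(0))) if len(k)>20 else 0,np.median(k[:,2]))
    m=near(W,pot,.09)&(abs(Z-.064)<.005); p=W[m]
    c=p[:,:2].mean(0)
    s=circ(edge(p[:,:2],c)); q=p[:,:2]-s[:2]; inner=circ(s[:2]+(lambda e:e)(np.array([q[b][np.argmin(np.hypot(*q[b].T))] for b in [((np.arctan2(q[:,1],q[:,0])+np.pi)/(2*np.pi)*60).astype(int)==k for k in range(60)] if b.any()])))
    print("pot",len(p),"outer",s,"inner",inner,np.median(p[:,2]).round(4))
E
python3 - <<'E'
from w import *
measure("w0.png",(.439,-.19),(.617,-.272)); o=monitor.get_obs();print(o['clock'],o['eef_pos'],o['tool_rot'])
goto([.439,-.19,.12],0)
E
```

```text
pixels 0.9956410725911459w.py:12: RuntimeWarning: Mean of empty slice.
  c=p[:,:2].mean(0)
  ret = um.true_divide(
Traceback (most recent call last):
  File "w.py", line 13, in measure
    s=circ(edge(p[:,:2],c)); q=p[:,:2]-s[:2]; inner=circ(s[:2]+(lambda e:e)(np.array([q[b][np.argmin(np.hypot(*q[b].T))] for b in [((np.arctan2(q[:,1],q[:,0])+np.pi)/(2*np.pi)*60).astype(int)==k for k in range(60)] if b.any()])))
  File "m.py", line 5, in circ
    c0=(p.max(0)+p.min(0))/2
        ~~~~~^^^
ValueError: zero-size array to reduction operation maximum which has no identity
```

Every row seems to need all its fields.

>>> arm_command --increments '[{"dx": 37, "dy": -6.8, "dz": -1.9, "wx": 0, "wy": 0, "wz": 0.445, "grip": 8.5}, {"dx": 37, "dy": -6.8, "dz": -1.9, "wx": 0, "wy": 0, "wz": 0.445, "grip": 8.5}, {"dx": 37, "dy": -6.8, "dz": -1.9, "wx": 0, "wy": 0, "wz": 0.445, "grip": 8.5}, {"dx": 37, "dy": -6.8, "dz": -1.9, "wx": 0, "wy": 0, "wz": 0.445, "grip": 8.5}, {"dx": 37, "dy": -6.8, "dz": -1.9, "wx": 0, "wy": 0, "wz": 0.445, "grip": 8.5}, {"dx": 37, "dy": -6.8, "dz": -1.9, "wx": 0, "wy": 0, "wz": 0.445, "grip": 8.5}, {"dx": 37, "dy": -6.8, "dz": -1.9, "wx": 0, "wy": 0, "wz": 0.445, "grip": 8.5}, {"dx": 37, "dy": -6.8, "dz": -1.9, "wx": 0, "wy": 0, "wz": 0.445, "grip": 8.5}, {"dx": 37, "dy": -6.8, "dz": -1.9, "wx": 0, "wy": 0, "wz": 0.445, "grip": 8.5}, {"dx": 37, "dy": -6.8, "dz": -1.9, "wx": 0, "wy": 0, "wz": 0.445, "grip": 8.5}]'

```text
clock: 1.15
eef_pos: [0.5202, -0.2298, 0.2494]
tool_rot: [1.0, 0.001, -0.001, -0.0]
ft_force: [0.2, -0.5, 0.2]
grip_width: 0.0851
grasp_force: 0.0
```

```bash
python3 - <<'E'
from w import *
measure("w0.png",(.439,-.19),(.617,-.272)); o=monitor.get_obs();print(o['clock'],o['eef_pos'],o['joint_vel'].round(3))
goto([.439,-.19,.12],0)
E
```

```text
pixels 0.9958852132161459
blue 2476 [ 0.44   -0.1903  0.0424] 0.0165 knob 219 [ 0.4393 -0.1901  0.0097] 0.04628536911074771
pot 1385 outer [ 0.617  -0.2717  0.0396] inner [ 0.617  -0.2717  0.0339] 0.0651
1.2 [ 0.51936667 -0.23060866  0.24963266] [-0.03  -0.017 -0.013 -0.002  0.002  0.001]
d cm [-8.01 -4.06 12.98] w [-0.     0.002  0.   ]
```

View pics/w0.png

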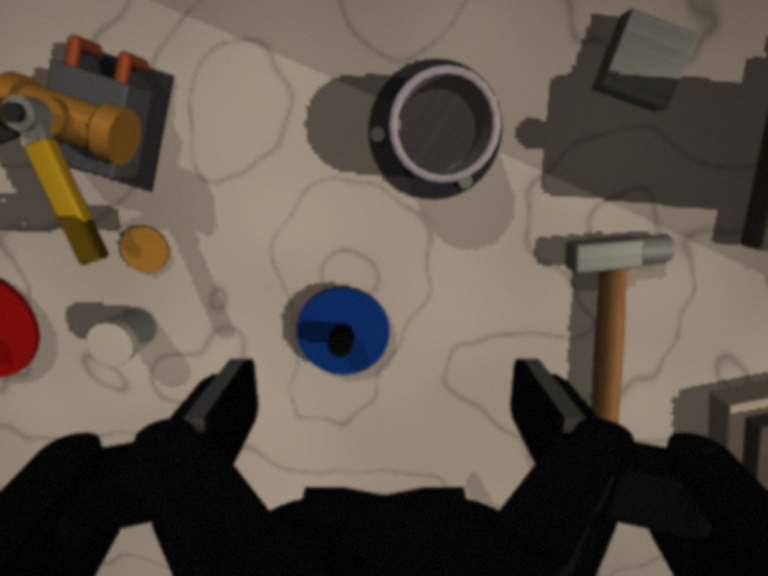

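The wrist picture shows the blue lid at (341,332), its knob at (341,340) and the blue pot at (444,125). The fitted radii match the given sizes.

>>> arm_command --increments '[{"dx": -8.0, "dy": -4.1, "dz": 16, "wx": 0, "wy": 0, "wz": 0, "grip": 8.5}, {"dx": -8.0, "dy": -4.1, "dz": 16, "wx": 0, "wy": 0, "wz": 0, "grip": 8.5}, {"dx": -8.0, "dy": -4.1, "dz": 16, "wx": 0, "wy": 0, "wz": 0, "grip": 8.5}, {"dx": -8.0, "dy": -4.1, "dz": 16, "wx": 0, "wy": 0, "wz": 0, "grip": 5}, {"dx": -8.0, "dy": -4.1, "dz": 16, "wx": 0, "wy": 0, "wz": 0, "grip": 5}, {"dx": -8.0, "dy": -4.1, "dz": 16, "wx": 0, "wy": 0, "wz": 0, "grip": 5}]'

```text
clock: 1.8
eef_pos: [0.4399, -0.191, 0.0912]
tool_rot: [1.0, -0.001, 0.0, 0.0]
ft_force: [-0.4, 0.0, 0.3]
grip_width: 0.0501
grasp_force: 0.0
```

```bash
python3 - <<'E'
from h import *
print(monitor.get_obs()['eef_pos']); goto([.4393,-.1901,.024],0)
E
```

```text
[ 0.43985773 -0.1909898   0.09123579]
d cm [-0.06 -0.09  6.72] w [ 0.001 -0.001 -0.002]
```

>>> arm_command --increments '[{"dx": -0.05, "dy": -0.1, "dz": 3.5, "wx": 0, "wy": 0, "wz": 0, "grip": 5}, {"dx": -0.05, "dy": -0.1, "dz": 5.5, "wx": 0, "wy": 0, "wz": 0, "grip": 5}, {"dx": -0.05, "dy": -0.1, "dz": 6.7, "wx": 0, "wy": 0, "wz": 0, "grip": 5}, {"dx": -0.05, "dy": -0.1, "dz": 6.7, "wx": 0, "wy": 0, "wz": 0, "grip": 5}, {"dx": -0.05, "dy": -0.1, "dz": 6.7, "wx": 0, "wy": 0, "wz": 0, "grip": 1.8}, {"dx": -0.05, "dy": -0.1, "dz": 6.7, "wx": 0, "wy": 0, "wz": 0, "grip": 1.8}, {"dx": -0.05, "dy": -0.1, "dz": 6.7, "wx": 0, "wy": 0, "wz": 0, "grip": 1.8}, {"dx": -0.05, "dy": -0.1, "dz": 6.7, "wx": 0, "wy": 0, "wz": 0, "grip": 1.8}, {"dx": -0.05, "dy": -0.1, "dz": 6.7, "wx": 0, "wy": 0, "wz": 0, "grip": 1.8}, {"dx": -0.05, "dy": -0.1, "dz": 6.7, "wx": 0, "wy": 0, "wz": 0, "grip": 1.8}]'

```text
clock: 2.8
eef_pos: [0.4417, -0.19, 0.0255]
tool_rot: [1.0, -0.0, 0.002, 0.001]
ft_force: [-0.1, -1.3, 5.7]
grip_width: 0.0202
grasp_force: 58.6
```

>>> arm_command --increments '[{"dx": 0, "dy": 0, "dz": -2, "wx": 0, "wy": 0, "wz": 0, "grip": 1.8}, {"dx": 0, "dy": 0, "dz": -5, "wx": 0, "wy": 0, "wz": 0, "grip": 1.8}, {"dx": 0, "dy": 0, "dz": -8, "wx": 0, "wy": 0, "wz": 0, "grip": 1.8}, {"dx": 0, "dy": 0, "dz": -10, "wx": 0, "wy": 0, "wz": 0, "grip": 1.8}, {"dx": 0, "dy": 0, "dz": -10, "wx": 0, "wy": 0, "wz": 0, "grip": 1.8}, {"dx": 0, "dy": 0, "dz": -10, "wx": 0, "wy": 0, "wz": 0, "grip": 1.8}, {"dx": 0, "dy": 0, "dz": -10, "wx": 0, "wy": 0, "wz": 0, "grip": 1.8}]'

```text
clock: 3.5
eef_pos: [0.4383, -0.1883, 0.122]
tool_rot: [1.0, -0.0, -0.001, -0.001]
ft_force: [0.7, -0.4, -1.5]
grip_width: 0.0198
grasp_force: 58.8
```

```bash
python3 - <<'E'
from h import *
from m import *
o=monitor.get_obs();print(o['eef_pos'],o['ft_force'],o['grip_width'])
i,W=cloud("wrist");save(i,"w1.png");H,S,V=np.moveaxis(cv2.cvtColor(i,cv2.COLOR_RGB2HSV).astype(int),2,0)
m=(H>100)&(H<125)&(S>110)&near(W,o['eef_pos'],.07)&(W[...,2]>.08);p=W[m]
m2=p[:,2]>np.median(p[:,2])-.006
p=p[m2];print(len(p),circ(edge(p[:,:2],p[:,:2].mean(0))),np.median(p[:,2]));A=np.c_[p[:,:2]-p[:,:2].mean(0),np.ones(len(p))];print("tilt",np.linalg.lstsq(A,p[:,2],rcond=None)[0])
E
```

```text
[ 0.43834249 -0.18831091  0.12200577] [ 0.71967121 -0.43073945 -1.50306952] 0.019794811313342348
11773 [ 0.4366 -0.1874  0.0428] 0.11301247960860913
tilt [-0.05056049  0.05807239  0.12486845]
```

View pics/w1.png

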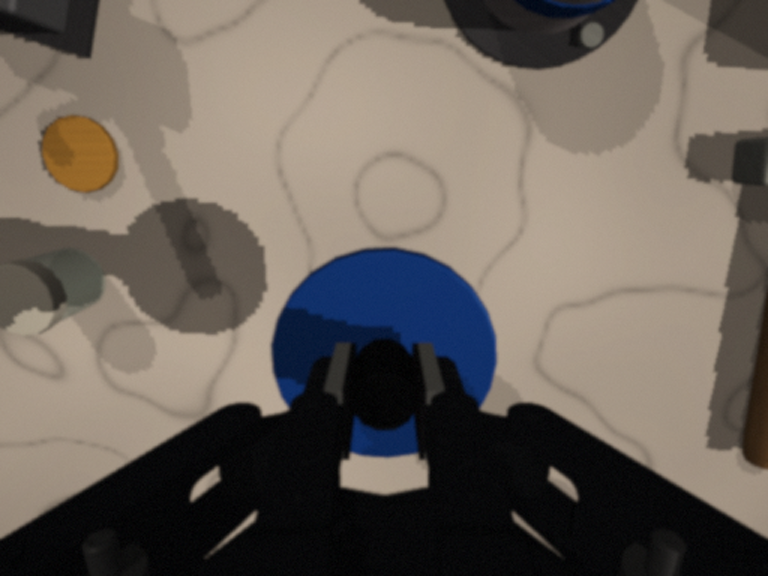

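The lid hangs level and centred between the pads, with its knob at (385,385) in the picture. Next I move over the blue pot.

>>> arm_command --increments '[{"dx": 4, "dy": 2, "dz": 0, "wx": 0, "wy": 0, "wz": 0, "grip": 1.8}, {"dx": 8, "dy": 4, "dz": 0, "wx": 0, "wy": 0, "wz": 0, "grip": 1.8}, {"dx": 12, "dy": 6, "dz": 0, "wx": 0, "wy": 0, "wz": 0, "grip": 1.8}, {"dx": 16, "dy": 7.5, "dz": 0, "wx": 0, "wy": 0, "wz": 0, "grip": 1.8}, {"dx": 17.8, "dy": 8.2, "dz": 0, "wx": 0, "wy": 0, "wz": 0, "grip": 1.8}, {"dx": 17.8, "dy": 8.2, "dz": 0, "wx": 0, "wy": 0, "wz": 0, "grip": 1.8}, {"dx": 17.8, "dy": 8.2, "dz": 0, "wx": 0, "wy": 0, "wz": 0, "grip": 1.8}, {"dx": 17.8, "dy": 8.2, "dz": 0, "wx": 0, "wy": 0, "wz": 0, "grip": 1.8}]'

```text
clock: 4.35
eef_pos: [0.6158, -0.2701, 0.1223]
tool_rot: [1.0, -0.0, -0.001, -0.001]
ft_force: [0.1, 0.3, -1.3]
grip_width: 0.0198
grasp_force: 58.9
```

```bash
cat > held.py <<'E'
from m import *
def held(col,r,fn,lo=.08):
    for _ in range(2):
        o=monitor.get_obs(); i,W=cloud("wrist");H,S,V=np.moveaxis(cv2.cvtColor(i,cv2.COLOR_RGB2HSV).astype(int),2,0)
        cm=((H>100)&(H<125)) if col=="blue" else ((H<8)|(H>172))
        p=W[cm&(S>130)&(V>40)&near(W,o['eef_pos'],.08)&(W[...,2]>lo)]; z0=np.median(p[:,2]); p=p[abs(p[:,2]-z0)<.006]
        c=p.mean(0)
        f=lambda q:q[0]*(p[:,0]-c[0])+q[1]*(p[:,1]-c[1])+q[2]-p[:,2]
        t=least_squares(f,[0,0,z0],loss='soft_l1',f_scale=.0005).x
        e=edge(p[:,:2],o['eef_pos'][:2]); e=e[np.hypot(*(e-o['eef_pos'][:2]).T)>r-.008]
        g=lambda q:np.hypot(e[:,0]-q[0],e[:,1]-q[1])-r+.001
        s=least_squares(g,o['eef_pos'][:2],loss='soft_l1',f_scale=.001).x
        print("eef",o['eef_pos'].round(4),"lid",s.round(4),"free fit",circ(e),"n",len(e),"tilt,z",t.round(4),"F",o['ft_force'].round(1))
    save(i,fn)
E
python3 -c "
from held import *
held('blue',.044,'w2.png')"
```

```text
eef [ 0.6158 -0.2701  0.1223] lid [ 0.6137 -0.2693] free fit [ 0.6139 -0.2693  0.0428] n 57 tilt,z [-0.0071  0.0025  0.113 ] F [ 0.1  0.3 -1.3]
eef [ 0.6159 -0.2702  0.1229] lid [ 0.614  -0.2694] free fit [ 0.6141 -0.2694  0.0428] n 58 tilt,z [-0.0063  0.0019  0.1136] F [-0.6  0.7 -1.7]
```

>>> arm_command --increments '[{"dx": -4, "dy": 0, "dz": -2, "wx": 0, "wy": 0, "wz": 0, "grip": 1.8}, {"dx": -8, "dy": 0, "dz": -4, "wx": 0, "wy": 0, "wz": 0, "grip": 1.8}, {"dx": -10, "dy": 0, "dz": -5, "wx": 0, "wy": 0, "wz": 0, "grip": 1.8}, {"dx": -10, "dy": 0, "dz": -5, "wx": 0, "wy": 0, "wz": 0, "grip": 1.8}, {"dx": -10, "dy": 0, "dz": -5, "wx": 0, "wy": 0, "wz": 0, "grip": 1.8}, {"dx": -10, "dy": 0, "dz": -5, "wx": 0, "wy": 0, "wz": 0, "grip": 1.8}]'

```text
clock: 5.05
eef_pos: [0.5178, -0.2705, 0.1731]
tool_rot: [1.0, 0.0, 0.0, -0.0]
ft_force: [-0.0, -0.1, -1.1]
grip_width: 0.0199
grasp_force: 59.0
```

```bash
python3 -c "
from held import *
from w import measure
held('blue',.044,'w3.png')
measure('w3b.png',(.439,-.19),(.617,-.272))
measure('w3c.png',(.439,-.19),(.617,-.272))
print(monitor.get_obs()['eef_pos'])"
```

```text
eef [ 0.5178 -0.2705  0.1731] lid [ 0.5157 -0.2697] free fit [ 0.5158 -0.2697  0.0428] n 57 tilt,z [-0.0031  0.0021  0.1639] F [-0.  -0.1 -1.1]
eef [ 0.5178 -0.2705  0.1727] lid [ 0.5158 -0.2696] free fit [ 0.5159 -0.2696  0.0427] n 57 tilt,z [-0.0039  0.0016  0.1635] F [ 0.1 -0.6 -1.5]
pixels 0.9959564208984375
pot 2407 outer [ 0.617  -0.2719  0.0395] inner [ 0.617  -0.2718  0.0337] 0.0651
pixels 0.9960479736328125
pot 2404 outer [ 0.6169 -0.2719  0.0395] inner [ 0.617  -0.2718  0.0337] 0.0651
[ 0.51772697 -0.27042806  0.17238064]
```

>>> arm_command --increments '[{"dx": 4, "dy": 0.1, "dz": 1, "wx": 0, "wy": 0, "wz": 0, "grip": 1.8}, {"dx": 8, "dy": 0.2, "dz": 3, "wx": 0, "wy": 0, "wz": 0, "grip": 1.8}, {"dx": 10.1, "dy": 0.2, "dz": 5, "wx": 0, "wy": 0, "wz": 0, "grip": 1.8}, {"dx": 10.1, "dy": 0.2, "dz": 7, "wx": 0, "wy": 0, "wz": 0, "grip": 1.8}, {"dx": 10.1, "dy": 0.2, "dz": 7.8, "wx": 0, "wy": 0, "wz": 0, "grip": 1.8}, {"dx": 10.1, "dy": 0.2, "dz": 7.8, "wx": 0, "wy": 0, "wz": 0, "grip": 1.8}, {"dx": 10.1, "dy": 0.2, "dz": 8.2, "wx": 0, "wy": 0, "wz": 0, "grip": 1.8}, {"dx": 10.1, "dy": 0.2, "dz": 8.5, "wx": 0, "wy": 0, "wz": 0, "grip": 1.8}, {"dx": 10.1, "dy": 0.2, "dz": 8.7, "wx": 0, "wy": 0, "wz": 0, "grip": 1.8}, {"dx": 10.1, "dy": 0.2, "dz": 8.7, "wx": 0, "wy": 0, "wz": 0, "grip": 1.8}]'

```text
clock: 6.25
eef_pos: [0.6183, -0.273, 0.0868]
tool_rot: [1.0, -0.0, 0.0, 0.0]
ft_force: [0.2, 0.4, -1.7]
grip_width: 0.0203
grasp_force: 59.0
```

The plug is inside the rim with no side load, so I lower the last 4 mm.

>>> arm_command --increments '[{"dx": 0, "dy": 0, "dz": 0.2, "wx": 0, "wy": 0, "wz": 0, "grip": 1.8}, {"dx": 0, "dy": 0, "dz": 0.35, "wx": 0, "wy": 0, "wz": 0, "grip": 1.8}, {"dx": 0, "dy": 0, "dz": 0.45, "wx": 0, "wy": 0, "wz": 0, "grip": 1.8}, {"dx": 0, "dy": 0, "dz": 0.45, "wx": 0, "wy": 0, "wz": 0, "grip": 1.8}]'

```text
clock: 6.65
eef_pos: [0.6183, -0.2728, 0.0826]
tool_rot: [1.0, -0.0, 0.0, 0.0]
ft_force: [-1.9, 0.9, 4.0]
grip_width: 0.0197
grasp_force: 59.6
```

>>> arm_command --increments '[{"dx": 0, "dy": 0, "dz": 0.45, "wx": 0, "wy": 0, "wz": 0, "grip": 5}, {"dx": 0, "dy": 0, "dz": 0.45, "wx": 0, "wy": 0, "wz": 0, "grip": 5}, {"dx": 0, "dy": 0, "dz": 0.45, "wx": 0, "wy": 0, "wz": 0, "grip": 5}, {"dx": 0, "dy": 0, "dz": -2, "wx": 0, "wy": 0, "wz": 0, "grip": 5}, {"dx": 0, "dy": 0, "dz": -5, "wx": 0, "wy": 0, "wz": 0, "grip": 5}, {"dx": -4, "dy": 0, "dz": -10, "wx": 0, "wy": 0, "wz": 0, "grip": 8.5}, {"dx": -9, "dy": 0, "dz": -15, "wx": 0, "wy": 0, "wz": 0, "grip": 8.5}, {"dx": -9, "dy": 0, "dz": -15, "wx": 0, "wy": 0, "wz": 0, "grip": 8.5}, {"dx": -9, "dy": 0, "dz": -15, "wx": 0, "wy": 0, "wz": 0, "grip": 8.5}, {"dx": -9, "dy": 0, "dz": -15, "wx": 0, "wy": 0, "wz": 0, "grip": 8.5}]'

```text
clock: 7.65
eef_pos: [0.5287, -0.2731, 0.2328]
tool_rot: [1.0, -0.0, 0.001, 0.001]
ft_force: [0.0, 0.3, 0.1]
grip_width: 0.0852
grasp_force: 0.0
```

```bash
cat > seat.py <<'E'
from m import *
def seat(col,c,r):
    o=monitor.get_obs(); i,W=cloud("wrist");H,S,V=np.moveaxis(cv2.cvtColor(i,cv2.COLOR_RGB2HSV).astype(int),2,0)
    cm=((H>100)&(H<125)) if col=="blue" else ((H<8)|(H>172))
    p=W[cm&(S>110)&near(W,c,.08)&(abs(W[...,2]-.073)<.012)]; z0=np.median(p[:,2]);p=p[abs(p[:,2]-z0)<.005]
    f=lambda q:q[0]*(p[:,0]-c[0])+q[1]*(p[:,1]-c[1])+q[2]-p[:,2]
    k=W[near(W,c,.03)&(abs(W[...,2]-.103)<.005)]
    print("seated",circ(edge(p[:,:2],p[:,:2].mean(0))),"tilt,z(.073)",least_squares(f,[0,0,z0],loss='soft_l1',f_scale=.0005).x.round(4),"knob",circ(edge(k[:,:2],k[:,:2].mean(0))) if len(k)>20 else 0, o['eef_pos'].round(4))
E
python3 -c "
from seat import *
seat('blue',(.617,-.2718),.044)
from h import goto
goto([.53,.22,.25],0)"
```

```text
seated [ 0.6157 -0.2719  0.0434] tilt,z(.073) [-0.0009 -0.0008  0.0734] knob [ 0.616  -0.2719  0.0103] [ 0.5287 -0.2731  0.2328]
d cm [  0.13 -49.28  -1.87] w [-0. -0. -0.]
```

The blue lid is seated and level, about 1 mm off centre.

>>> arm_command --increments '[{"dx": 0, "dy": -5, "dz": -1.9, "wx": 0, "wy": 0, "wz": 0, "grip": 8.5}, {"dx": 0, "dy": -10, "dz": -1.9, "wx": 0, "wy": 0, "wz": 0, "grip": 8.5}, {"dx": 0, "dy": -15, "dz": -1.9, "wx": 0, "wy": 0, "wz": 0, "grip": 8.5}, {"dx": 0, "dy": -20, "dz": -1.9, "wx": 0, "wy": 0, "wz": 0, "grip": 8.5}, {"dx": 0, "dy": -25, "dz": -1.9, "wx": 0, "wy": 0, "wz": 0, "grip": 8.5}, {"dx": 0, "dy": -30, "dz": -1.9, "wx": 0, "wy": 0, "wz": 0, "grip": 8.5}, {"dx": 0, "dy": -35, "dz": -1.9, "wx": 0, "wy": 0, "wz": 0, "grip": 8.5}, {"dx": 0, "dy": -40, "dz": -1.9, "wx": 0, "wy": 0, "wz": 0, "grip": 8.5}, {"dx": 0, "dy": -45, "dz": -1.9, "wx": 0, "wy": 0, "wz": 0, "grip": 8.5}, {"dx": 0, "dy": -49.3, "dz": -1.9, "wx": 0, "wy": 0, "wz": 0, "grip": 8.5}]'

```text
clock: 8.7
eef_pos: [0.5356, 0.0486, 0.2501]
tool_rot: [0.999, 0.035, -0.002, -0.019]
ft_force: [-0.4, -0.6, 0.2]
grip_width: 0.0849
grasp_force: 0.0
```

>>> arm_command --increments '[{"dx": 0, "dy": 0, "dz": 0, "wx": 0, "wy": 0, "wz": 0, "grip": 8.5}, {"dx": 0, "dy": 0, "dz": 0, "wx": 0, "wy": 0, "wz": 0, "grip": 8.5}, {"dx": 0, "dy": 0, "dz": 0, "wx": 0, "wy": 0, "wz": 0, "grip": 8.5}, {"dx": 0, "dy": 0, "dz": 0, "wx": 0, "wy": 0, "wz": 0, "grip": 8.5}]'

```text
clock: 9.1
eef_pos: [0.5352, 0.0487, 0.251]
tool_rot: [0.999, 0.035, -0.001, -0.019]
ft_force: [0.5, 0.0, 0.1]
grip_width: 0.0848
grasp_force: 0.0
```

```bash
python3 - <<'E'
from w import *
measure("w4.png",(.442,.157),(.576,.277)); o=monitor.get_obs();print(o['clock'],o['eef_pos'],o['joint_vel'].round(3))
measure("w4.png",(.442,.157),(.576,.277))
goto([.442,.157,.09],0)
E
```

```text
pixels 0.9959360758463541
red 3638 [0.4433 0.1581 0.0527] 0.0164 knob 200 [0.444  0.1582 0.0093] 0.04591570451607274
pot 1705 outer [0.5771 0.2782 0.0496] inner [0.5772 0.2781 0.0436] 0.0646
9.15 [0.53520792 0.04883601 0.25096804] [ 0.007  0.     0.001 -0.002  0.    -0.001]
pixels 0.9957021077473959
red 3652 [0.4433 0.1582 0.0526] 0.0164 knob 202 [0.4443 0.1582 0.0093] 0.045931941015303124
pot 1712 outer [0.5771 0.2782 0.0496] inner [0.5771 0.2781 0.0437] 0.0647
d cm [ -8.51 -10.82  16.53] w [-0.038  0.002  0.071]
```

View pics/w4.png

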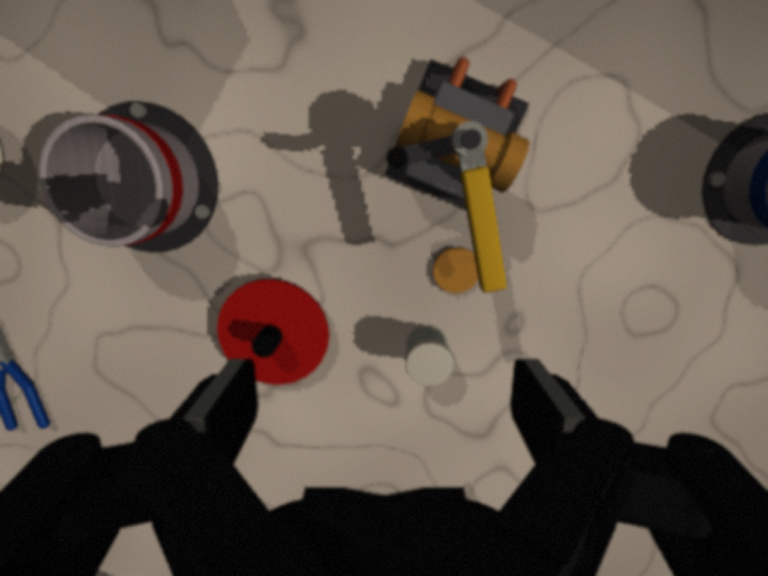

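The view shows the red lid at (273,330), the red pot at (105,180), the lever from the stem (470,140) to its tip (490,290), and the rubber post at (398,157). The last move was cut short by the joint speed limit, so from here I go straight to the red lid.

>>> arm_command --increments '[{"dx": -8.4, "dy": -11, "dz": 12, "wx": -0.038, "wy": 0.002, "wz": 0.071, "grip": 5}, {"dx": -8.4, "dy": -11, "dz": 12, "wx": -0.038, "wy": 0.002, "wz": 0.071, "grip": 5}, {"dx": -8.4, "dy": -11, "dz": 12, "wx": -0.038, "wy": 0.002, "wz": 0.071, "grip": 5}, {"dx": -8.4, "dy": -11, "dz": 12, "wx": -0.038, "wy": 0.002, "wz": 0.071, "grip": 5}, {"dx": -8.4, "dy": -11, "dz": 15.8, "wx": -0.038, "wy": 0.002, "wz": 0.071, "grip": 5}, {"dx": -8.4, "dy": -11, "dz": 15.8, "wx": -0.038, "wy": 0.002, "wz": 0.071, "grip": 5}, {"dx": -8.4, "dy": -11, "dz": 15.8, "wx": -0.038, "wy": 0.002, "wz": 0.071, "grip": 5}, {"dx": -8.4, "dy": -11, "dz": 15.8, "wx": -0.038, "wy": 0.002, "wz": 0.071, "grip": 5}]'

```text
clock: 10.0
eef_pos: [0.4521, 0.04, 0.1051]
tool_rot: [0.999, 0.032, -0.002, -0.02]
ft_force: [0.5, -0.4, -0.4]
grip_width: 0.0499
grasp_force: 0.0
```

```bash
python3 - <<'E'
from w import *
o=monitor.get_obs();print(o['eef_pos'],o['tool_rot'])
try: measure("w5.png",(.442,.157),(.576,.277))
except Exception as e: print(e)
goto([.443,.158,.0255],0)
E
```

```text
[0.4520837  0.04004824 0.10508771] [ 0.99930994  0.03150609 -0.00183133 -0.01958702]
pixels 0.9958902994791666
red 10361 [0.4429 0.1584 0.0535] 0.0164 knob 644 [0.4428 0.1583 0.0103] 0.04598602908779935
zero-size array to reduction operation maximum which has no identity
d cm [ -0.1  -11.5    8.37] w [-0.039  0.005  0.063]w.py:12: RuntimeWarning: Mean of empty slice.
  c=p[:,:2].mean(0)
  ret = um.true_divide(
```

```bash
python3 - <<'E'
from h import *
o=monitor.get_obs();print(o['joint_pos'].round(3),o['tau'].round(1))
E
```

```text
[ 0.062  0.253 -0.33   0.991  0.039  3.141] [ -0.1 -35.6  23.1  -0.2   0.1   0. ]
```

Joint 6 is at its limit (3.14), so I turn the tool to azimuth 0.9 rad for the red side.

```bash
python3 - <<'E'
from h import *
goto([.443,.158,.10],.9)
E
```

```text
d cm [ -0.12 -11.8    0.92] w [-0.038 -0.013 -0.837]
```

>>> arm_command --increments '[{"dx": 0, "dy": 0, "dz": 0, "wx": -0.006, "wy": -0.002, "wz": -0.14, "grip": 5}, {"dx": 0, "dy": -2, "dz": 0, "wx": -0.013, "wy": -0.004, "wz": -0.28, "grip": 5}, {"dx": 0, "dy": -4, "dz": 0, "wx": -0.02, "wy": -0.006, "wz": -0.42, "grip": 5}, {"dx": 0, "dy": -7, "dz": 0, "wx": -0.026, "wy": -0.008, "wz": -0.56, "grip": 5}, {"dx": 0, "dy": -10, "dz": 0, "wx": -0.032, "wy": -0.011, "wz": -0.7, "grip": 5}, {"dx": -0.1, "dy": -11.8, "dz": 0.9, "wx": -0.038, "wy": -0.013, "wz": -0.837, "grip": 5}, {"dx": -0.1, "dy": -11.8, "dz": 0.9, "wx": -0.038, "wy": -0.013, "wz": -0.837, "grip": 5}, {"dx": -0.1, "dy": -11.8, "dz": 0.9, "wx": -0.038, "wy": -0.013, "wz": -0.837, "grip": 5}, {"dx": -0.1, "dy": -11.8, "dz": 0.9, "wx": -0.038, "wy": -0.013, "wz": -0.837, "grip": 5}]'

```text
clock: 10.95
eef_pos: [0.4445, 0.1574, 0.1017]
tool_rot: [0.901, 0.434, 0.001, 0.0]
ft_force: [0.6, -0.7, -0.2]
grip_width: 0.0497
grasp_force: 0.0
```

```bash
python3 - <<'E'
from w import *
o=monitor.get_obs();print(o['eef_pos'],o['tool_rot'],o['joint_pos'].round(2))
try: measure("w5.png",(.442,.157),(.576,.277))
except Exception as e: print(e)
goto([.443,.158,.0255],.9)
E
```

```text
[0.4444547  0.15736667 0.10168771] [9.00938774e-01 4.33944753e-01 1.08210623e-03 3.25835663e-04] [ 0.34  0.28 -0.29  0.99 -0.    2.58]
pixels 0.9958597819010416
red 11631 [0.4425 0.159  0.0533] 0.0165 knob 678 [0.4424 0.1589 0.0103] 0.046354559269641785
pot 374 outer [0.5788 0.2822 0.0536] inner [0.6059 0.3154 0.0947] 0.0635
d cm [-0.04 -0.18  7.62] w [ 0.001 -0.002 -0.002]
```

>>> arm_command --increments '[{"dx": 0, "dy": -0.25, "dz": 4, "wx": 0, "wy": 0, "wz": 0, "grip": 5}, {"dx": 0, "dy": -0.25, "dz": 6.5, "wx": 0, "wy": 0, "wz": 0, "grip": 5}, {"dx": 0, "dy": -0.25, "dz": 7.6, "wx": 0, "wy": 0, "wz": 0, "grip": 5}, {"dx": 0, "dy": -0.25, "dz": 7.6, "wx": 0, "wy": 0, "wz": 0, "grip": 5}, {"dx": 0, "dy": -0.25, "dz": 7.6, "wx": 0, "wy": 0, "wz": 0, "grip": 1.8}, {"dx": 0, "dy": -0.25, "dz": 7.6, "wx": 0, "wy": 0, "wz": 0, "grip": 1.8}, {"dx": 0, "dy": -0.25, "dz": 7.6, "wx": 0, "wy": 0, "wz": 0, "grip": 1.8}, {"dx": 0, "dy": -0.25, "dz": 7.6, "wx": 0, "wy": 0, "wz": 0, "grip": 1.8}, {"dx": 0, "dy": -0.25, "dz": 7.6, "wx": 0, "wy": 0, "wz": 0, "grip": 1.8}, {"dx": 0, "dy": -0.25, "dz": 7.6, "wx": 0, "wy": 0, "wz": 0, "grip": 1.8}]'

```text
clock: 12.0
eef_pos: [0.4436, 0.1598, 0.0269]
tool_rot: [0.9, 0.435, 0.002, 0.001]
ft_force: [0.3, -1.8, 6.4]
grip_width: 0.02
grasp_force: 58.9
```

```bash
python3 - <<'E'
from h import *
goto([.443,.159,.175],.9); goto([.505,.22,.175],.9)
E
```

```text
d cm [ -0.05   0.05 -14.81] w [ 0.003 -0.004 -0.   ]
d cm [  8.59   1.12 -14.78] w [ 0.003 -0.004 -0.   ]
```

>>> arm_command --increments '[{"dx": 0, "dy": 0, "dz": -3, "wx": 0, "wy": 0, "wz": 0, "grip": 1.8}, {"dx": 0, "dy": 0, "dz": -7, "wx": 0, "wy": 0, "wz": 0, "grip": 1.8}, {"dx": 0, "dy": 0, "dz": -11, "wx": 0, "wy": 0, "wz": 0, "grip": 1.8}, {"dx": 3, "dy": 1, "dz": -14.5, "wx": 0, "wy": 0, "wz": 0, "grip": 1.8}, {"dx": 6, "dy": 3.1, "dz": -14.5, "wx": 0, "wy": 0, "wz": 0, "grip": 1.8}, {"dx": 7, "dy": 3.1, "dz": -14.5, "wx": 0, "wy": 0, "wz": 0, "grip": 1.8}, {"dx": 7, "dy": 3.1, "dz": -14.5, "wx": 0, "wy": 0, "wz": 0, "grip": 1.8}, {"dx": 7, "dy": 3.1, "dz": -14.5, "wx": 0, "wy": 0, "wz": 0, "grip": 1.8}, {"dx": 7, "dy": 3.1, "dz": -14.5, "wx": 0, "wy": 0, "wz": 0, "grip": 1.8}]'

```text
clock: 12.9
eef_pos: [0.508, 0.1944, 0.1695]
tool_rot: [0.9, 0.435, -0.001, 0.0]
ft_force: [-0.5, 0.4, -1.1]
grip_width: 0.0195
grasp_force: 59.1
```

```bash
python3 - <<'E'
from held import *
from w import measure
held('red',.054,'w6.png')
measure('w6b.png',(.1,.1),(.577,.278))
measure('w6b.png',(.1,.1),(.577,.278))
E
```

```text
eef [0.508  0.1944 0.1695] lid [0.507  0.1936] free fit [0.5069 0.1935 0.0532] n 59 tilt,z [-0.0051 -0.0016  0.159 ] F [-0.5  0.4 -1.1]
eef [0.5083 0.1945 0.1697] lid [0.5072 0.1936] free fit [0.5071 0.1935 0.0533] n 58 tilt,z [-0.0047 -0.0013  0.1592] F [ 0.8 -0.7 -1.4]
pixels 0.9959615071614584
pot 2919 outer [0.5763 0.2782 0.0491] inner [0.5767 0.2785 0.0436] 0.065
pixels 0.9957987467447916
pot 2940 outer [0.5763 0.2783 0.0492] inner [0.5767 0.2786 0.0436] 0.065
```

View pics/w6.png

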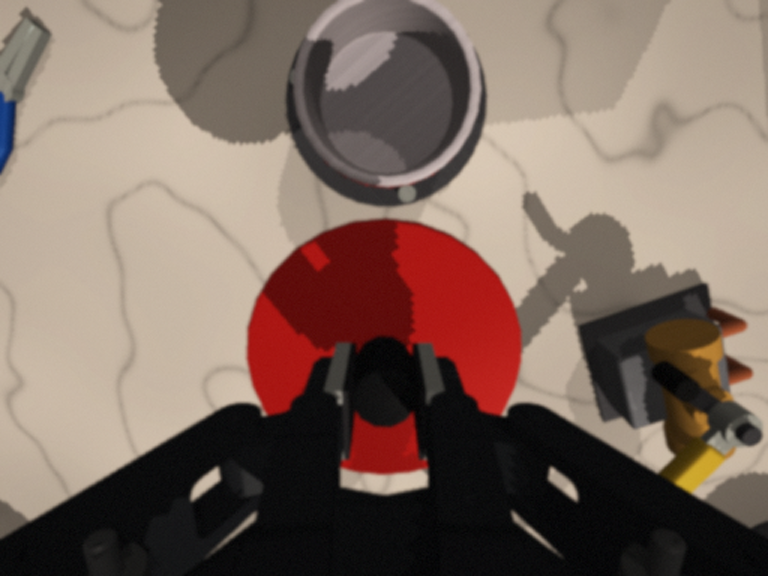

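The red lid is held level, centred at about (385,345), with the pot at (388,90). I move over the pot and lower until the plug is just inside the rim.

>>> arm_command --increments '[{"dx": 4, "dy": 0.1, "dz": 1, "wx": 0, "wy": 0, "wz": 0, "grip": 1.8}, {"dx": 8, "dy": 0.2, "dz": 3, "wx": 0, "wy": 0, "wz": 0, "grip": 1.8}, {"dx": 11, "dy": 0.2, "dz": 5, "wx": 0, "wy": 0, "wz": 0, "grip": 1.8}, {"dx": 11, "dy": 0.2, "dz": 6.5, "wx": 0, "wy": 0, "wz": 0, "grip": 1.8}, {"dx": 11, "dy": 0.2, "dz": 7.3, "wx": 0, "wy": 0, "wz": 0, "grip": 1.8}, {"dx": 11, "dy": 0.2, "dz": 7.3, "wx": 0, "wy": 0, "wz": 0, "grip": 1.8}, {"dx": 11, "dy": 0.2, "dz": 7.7, "wx": 0, "wy": 0, "wz": 0, "grip": 1.8}, {"dx": 11, "dy": 0.2, "dz": 8.0, "wx": 0, "wy": 0, "wz": 0, "grip": 1.8}, {"dx": 11, "dy": 0.2, "dz": 8.2, "wx": 0, "wy": 0, "wz": 0, "grip": 1.8}, {"dx": 11, "dy": 0.2, "dz": 8.2, "wx": 0, "wy": 0, "wz": 0, "grip": 1.8}]'

```text
clock: 14.1
eef_pos: [0.5798, 0.2798, 0.0889]
tool_rot: [0.9, 0.435, 0.001, 0.0]
ft_force: [-0.4, 0.5, -2.2]
grip_width: 0.0196
grasp_force: 59.1
```

>>> arm_command --increments '[{"dx": 0, "dy": 0, "dz": 0.2, "wx": 0, "wy": 0, "wz": 0, "grip": 1.8}, {"dx": 0, "dy": 0, "dz": 0.4, "wx": 0, "wy": 0, "wz": 0, "grip": 1.8}, {"dx": 0, "dy": 0, "dz": 0.55, "wx": 0, "wy": 0, "wz": 0, "grip": 1.8}, {"dx": 0, "dy": 0, "dz": 0.55, "wx": 0, "wy": 0, "wz": 0, "grip": 1.8}]'

```text
clock: 14.5
eef_pos: [0.5798, 0.2801, 0.0839]
tool_rot: [0.9, 0.435, 0.001, 0.0]
ft_force: [-1.5, -0.6, 4.3]
grip_width: 0.0203
grasp_force: 59.7
```

Contact, so I release and back off.

>>> arm_command --increments '[{"dx": 0, "dy": 0, "dz": 0, "wx": 0, "wy": 0, "wz": 0, "grip": 5}, {"dx": 0, "dy": 0, "dz": 0, "wx": 0, "wy": 0, "wz": 0, "grip": 5}, {"dx": 0, "dy": 0, "dz": 0, "wx": 0, "wy": 0, "wz": 0, "grip": 5}, {"dx": 0, "dy": 0, "dz": -2.5, "wx": 0, "wy": 0, "wz": 0, "grip": 5}, {"dx": 0, "dy": 0, "dz": -5, "wx": 0, "wy": 0, "wz": 0, "grip": 5}, {"dx": -4, "dy": 0, "dz": -10, "wx": 0, "wy": 0, "wz": 0, "grip": 5}, {"dx": -9, "dy": 0, "dz": -15, "wx": 0, "wy": 0, "wz": 0, "grip": 5}, {"dx": -9, "dy": 0, "dz": -15, "wx": 0, "wy": 0, "wz": 0, "grip": 5}, {"dx": -9, "dy": 0, "dz": -15, "wx": 0, "wy": 0, "wz": 0, "grip": 5}, {"dx": -9, "dy": 0, "dz": -15, "wx": 0, "wy": 0, "wz": 0, "grip": 5}]'

```text
clock: 15.5
eef_pos: [0.5241, 0.2095, 0.2337]
tool_rot: [0.901, 0.435, 0.002, 0.0]
ft_force: [-0.1, 0.6, 0.2]
grip_width: 0.0498
grasp_force: 0.0
```

```bash
python3 - <<'E'
from seat import *
seat('red',(.577,.278),.054)
i,W=cloud("wrist");save(i,"w7.png"); Z=W[...,2]; H,S,V=np.moveaxis(cv2.cvtColor(i,cv2.COLOR_RGB2HSV).astype(int),2,0)
m=near(W,(.57,-.01),.08)&(Z>.095)&(Z<.106)&(S>140)&(H>18)&(H<34);p=W[m];print("lever",m.sum(),p.mean(0),p.min(0),p.max(0))
m=near(W,(.61,.03),.06)&(Z>.099);print(m.sum(),W[m][:,2].max())
print(monitor.get_obs()['joint_pos'].round(2)); goto([.50,0,.25],.6)
E
```

```text
seated [0.5784 0.2786 0.0535] tilt,z(.073) [-0.0004 -0.0006  0.0734] knob [0.5784 0.2789 0.0103] [0.5241 0.2095 0.2337]
lever 134 [0.60157606 0.00403247 0.10045172] [ 0.59601516 -0.00813393  0.09514368] [0.61541809 0.05841927 0.10329944]
606 0.1100700126333351
[ 0.38  0.37  0.18  1.39 -0.    2.62]
d cm [-17.89  11.19  -1.85] w [-0.   0.   0.3]
```

The red lid is seated and level, about 1.5 mm off centre. Now a close view of the valve.

>>> arm_command --increments '[{"dx": -4, "dy": 2.5, "dz": -1.8, "wx": 0, "wy": 0, "wz": 0.14, "grip": 0}, {"dx": -8, "dy": 5, "dz": -1.8, "wx": 0, "wy": 0, "wz": 0.28, "grip": 0}, {"dx": -12, "dy": 7.5, "dz": -1.8, "wx": 0, "wy": 0, "wz": 0.4, "grip": 0}, {"dx": -16, "dy": 10, "dz": -1.8, "wx": 0, "wy": 0, "wz": 0.5, "grip": 0}, {"dx": -18, "dy": 11.2, "dz": -1.8, "wx": 0, "wy": 0, "wz": 0.6, "grip": 0}, {"dx": -18, "dy": 11.2, "dz": -1.8, "wx": 0, "wy": 0, "wz": 0.6, "grip": 0}, {"dx": -18, "dy": 11.2, "dz": -1.8, "wx": 0, "wy": 0, "wz": 0.6, "grip": 0}, {"dx": -18, "dy": 11.2, "dz": -1.8, "wx": 0, "wy": 0, "wz": 0.6, "grip": 0}]'

```text
clock: 16.4
eef_pos: [0.4996, -0.0001, 0.2497]
tool_rot: [0.989, 0.151, -0.0, -0.0]
ft_force: [-0.3, -0.6, -0.1]
grip_width: 0.0002
grasp_force: 0.0
```

```bash
python3 - <<'E'
from h import *
from m import *
i,W=cloud("wrist");save(i,"w8.png"); Z=W[...,2]; H,S,V=np.moveaxis(cv2.cvtColor(i,cv2.COLOR_RGB2HSV).astype(int),2,0)
m=near(W,(.57,-.01),.09)&(Z>.096)&(Z<.105)&(S>140)&(H>18)&(H<34);p=W[m][:,:2]
r=cv2.minAreaRect((p*1000).astype(np.float32));print("lever",m.sum(),r,np.median(W[m][:,2]))
b=cv2.boxPoints(r);print(b)
m=near(W,(.62,.01),.05)&(Z>.103);print("nut",m.sum(),W[m].mean(0),W[m][:,2].max(), cv2.minEnclosingCircle((W[m][:,:2]*1000).astype(np.float32)))
m=near(W,(.61,.05),.025)&(Z>.09)&(Z<.106)&(V<70);print("post",m.sum(),W[m].mean(0), cv2.minEnclosingCircle((W[m][:,:2]*1000).astype(np.float32)) if m.any() else 0)
print(monitor.get_obs()['eef_pos'],monitor.get_obs()['joint_pos'].round(2))
E
```

```text
lever 1586 ((565.6422729492188, -10.76339340209961), (85.04774475097656, 18.16946029663086), 16.50572967529297) 0.10131888571830483
[[522.2897    -14.134542 ]
 [527.4518    -31.555264 ]
 [608.9949     -7.3922443]
 [603.83276    10.028477 ]]
nut 314 [0.62033884 0.01225121 0.10607296] 0.11059267649052201 ((598.0523681640625, 19.997774124145508), 39.84226989746094)
post 227 [0.60883279 0.05199712 0.10168106] ((609.2649536132812, 52.46175765991211), 7.293496608734131)
[4.99661525e-01 9.72918527e-05 2.49928293e-01] [-0.    0.23  0.04  1.38  0.    2.84]
```

View pics/w8.png

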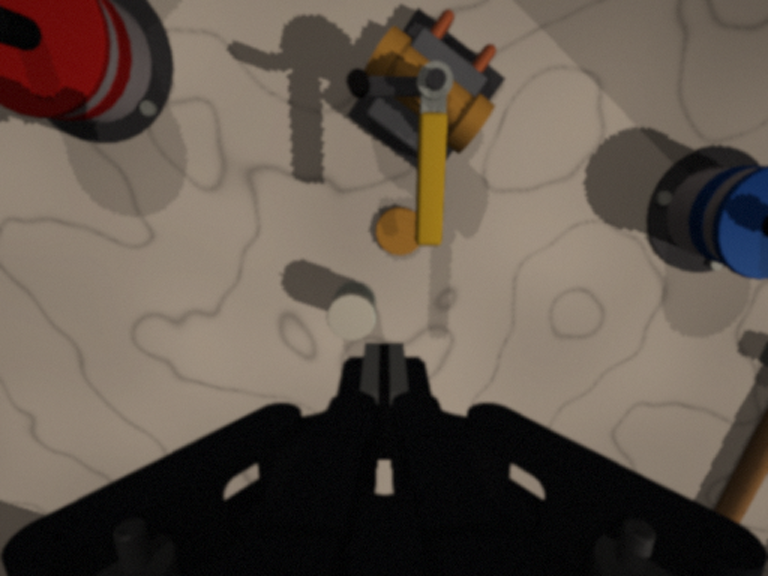

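The view shows the stem at (437,82), the lever tip at (430,243) and the post at (358,83). Their distances agree with the given 48 mm and 104 mm. I work out an arc for the closed fingers.

```bash
cat > arc.py <<'E'
from h import *
S=np.array([.6241,.0065]); AZ=.66
def fc(th,d,r=.082):
    t=np.radians(th);u=np.array([np.cos(t),np.sin(t)]);p=np.array([np.sin(t),-np.cos(t)])
    return S+r*u-d*p
E
python3 - <<'E'
from arc import *
s=fc(196.5,.036);print(s); goto([*s,.13],AZ)
ex,ey=np.array([np.cos(AZ),np.sin(AZ)]),np.array([np.sin(AZ),-np.cos(AZ)])
for th,d in zip(np.linspace(195,137,15),np.linspace(.028,.024,15)):
    q=(fc(th,d)-s)*100;print(th.round(0),(q@ex).round(1),(q@ey).round(1))
E
```

```text
[ 0.55570133 -0.05130677]
d cm [ 3.81  6.58 11.99] w [-0.001 -0.001 -0.357]
195.0 0.3 -1.0
191.0 0.4 -1.6
187.0 0.5 -2.3
183.0 0.7 -2.9
178.0 0.9 -3.5
174.0 1.2 -4.1
170.0 1.5 -4.7
166.0 1.8 -5.2
162.0 2.2 -5.7
158.0 2.7 -6.2
154.0 3.1 -6.7
149.0 3.6 -7.1
145.0 4.1 -7.5
141.0 4.7 -7.8
137.0 5.3 -8.1
```

>>> arm_command --increments '[{"dx": 1.8, "dy": 3, "dz": 3, "wx": 0, "wy": 0, "wz": -0.14, "grip": 0}, {"dx": 3.8, "dy": 6.6, "dz": 6, "wx": 0, "wy": 0, "wz": -0.28, "grip": 0}, {"dx": 3.8, "dy": 6.6, "dz": 10, "wx": 0, "wy": 0, "wz": -0.36, "grip": 0}, {"dx": 3.8, "dy": 6.6, "dz": 12, "wx": 0, "wy": 0, "wz": -0.36, "grip": 0}, {"dx": 3.8, "dy": 6.6, "dz": 14, "wx": 0, "wy": 0, "wz": -0.36, "grip": 0}, {"dx": 3.8, "dy": 6.6, "dz": 16.3, "wx": 0, "wy": 0, "wz": -0.36, "grip": 0}, {"dx": 3.8, "dy": 6.6, "dz": 16.3, "wx": 0, "wy": 0, "wz": -0.36, "grip": 0}, {"dx": 3.8, "dy": 6.6, "dz": 16.3, "wx": 0, "wy": 0, "wz": -0.36, "grip": 0}]'

```text
clock: 17.25
eef_pos: [0.5555, -0.0518, 0.0876]
tool_rot: [0.946, 0.325, 0.0, -0.0]
ft_force: [0.7, 0.2, -0.1]
grip_width: 0.0002
grasp_force: 0.0
```

>>> arm_command --increments '[{"dx": 0.3, "dy": -1.0, "dz": 0, "wx": 0, "wy": 0, "wz": 0, "grip": 0}, {"dx": 0.4, "dy": -1.6, "dz": 0, "wx": 0, "wy": 0, "wz": 0, "grip": 0}, {"dx": 0.5, "dy": -2.3, "dz": 0, "wx": 0, "wy": 0, "wz": 0, "grip": 0}, {"dx": 0.7, "dy": -2.9, "dz": 0, "wx": 0, "wy": 0, "wz": 0, "grip": 0}, {"dx": 0.9, "dy": -3.5, "dz": 0, "wx": 0, "wy": 0, "wz": 0, "grip": 0}, {"dx": 1.2, "dy": -4.1, "dz": 0, "wx": 0, "wy": 0, "wz": 0, "grip": 0}, {"dx": 1.5, "dy": -4.7, "dz": 0, "wx": 0, "wy": 0, "wz": 0, "grip": 0}, {"dx": 1.8, "dy": -5.2, "dz": 0, "wx": 0, "wy": 0, "wz": 0, "grip": 0}]'

```text
clock: 18.05
eef_pos: [0.5374, -0.0003, 0.0877]
tool_rot: [0.946, 0.324, 0.0, 0.0]
ft_force: [2.6, -2.7, 0.0]
grip_width: -0.0003
grasp_force: 1.4
```

>>> arm_command --increments '[{"dx": 0.4, "dy": -0.5, "dz": 0, "wx": 0, "wy": 0, "wz": 0, "grip": 0}, {"dx": 0.9, "dy": -1.0, "dz": 0, "wx": 0, "wy": 0, "wz": 0, "grip": 0}, {"dx": 1.3, "dy": -1.5, "dz": 0, "wx": 0, "wy": 0, "wz": 0, "grip": 0}, {"dx": 1.8, "dy": -1.9, "dz": 0, "wx": 0, "wy": 0, "wz": 0, "grip": 0}, {"dx": 2.3, "dy": -2.3, "dz": 0, "wx": 0, "wy": 0, "wz": 0, "grip": 0}, {"dx": 2.6, "dy": -2.5, "dz": 0, "wx": 0, "wy": 0, "wz": 0, "grip": 0}]'

```text
clock: 18.65
eef_pos: [0.5427, 0.0355, 0.0875]
tool_rot: [0.946, 0.324, 0.0, -0.0]
ft_force: [0.6, -3.0, -0.0]
grip_width: -0.0001
grasp_force: 1.4
```

```bash
python3 - <<'E'
from arc import *
o=monitor.get_obs(); s=o['eef_pos'][:2]; f=o['ft_force']
ex,ey=np.array([np.cos(AZ),np.sin(AZ)]),np.array([np.sin(AZ),-np.cos(AZ)])
print(s,f.round(1),"tool F",f[:2]@ex,f[:2]@ey)
for th in(140,138,136,134,132,130,128,126,124,120):
    q=(fc(th,.020)-s)*100;print(th,(q@ex).round(2),(q@ey).round(2))
E
```

```text
[0.54272963 0.03551912] [ 0.6 -3.  -0. ] tool F -1.3032163643831485 2.728571678097242
140 0.96 -0.31
138 1.23 -0.44
136 1.5 -0.55
134 1.78 -0.66
132 2.06 -0.75
130 2.34 -0.84
128 2.62 -0.91
126 2.91 -0.98
124 3.2 -1.03
120 3.78 -1.11
```

>>> arm_command --increments '[{"dx": 0.5, "dy": -0.2, "dz": 0, "wx": 0, "wy": 0, "wz": 0, "grip": 0}, {"dx": 0.9, "dy": -0.3, "dz": 0, "wx": 0, "wy": 0, "wz": 0, "grip": 0}, {"dx": 1.2, "dy": -0.4, "dz": 0, "wx": 0, "wy": 0, "wz": 0, "grip": 0}, {"dx": 1.5, "dy": -0.55, "dz": 0, "wx": 0, "wy": 0, "wz": 0, "grip": 0}, {"dx": 1.8, "dy": -0.65, "dz": 0, "wx": 0, "wy": 0, "wz": 0, "grip": 0}]'

```text
clock: 19.15
eef_pos: [0.5532, 0.0511, 0.0876]
tool_rot: [0.946, 0.324, 0.001, 0.0]
ft_force: [0.0, -2.7, -1.6]
grip_width: 0.0001
grasp_force: 1.4
```

```bash
cat > lev.py <<'E'
from arc import *
from m import *
def lev(fn):
    for n in("wrist","top"):
        i,W=cloud(n);Z=W[...,2]; H,Sa,V=np.moveaxis(cv2.cvtColor(i,cv2.COLOR_RGB2HSV).astype(int),2,0)
        m=near(W,(.60,.04),.11)&(Z>.095)&(Z<.106)&(Sa>140)&(H>18)&(H<34);p=W[m][:,:2]
        if len(p)<10: print(n,len(p)); continue
        r=cv2.minAreaRect((p*1000).astype(np.float32));v=p.mean(0)-S
        print(n,len(p),r,"az of mean",np.degrees(np.arctan2(v[1],v[0])),np.hypot(*v))
        save(i,n+fn)
E
python3 -c "
from lev import *
lev('a.png')"
```

```text
wrist 6249 ((582.2129516601562, 50.80995178222656), (19.230281829833984, 84.63270568847656), 43.22779846191406) az of mean 131.59552765353624 0.060898709937616716
top 0
```

View pics/wrista.png

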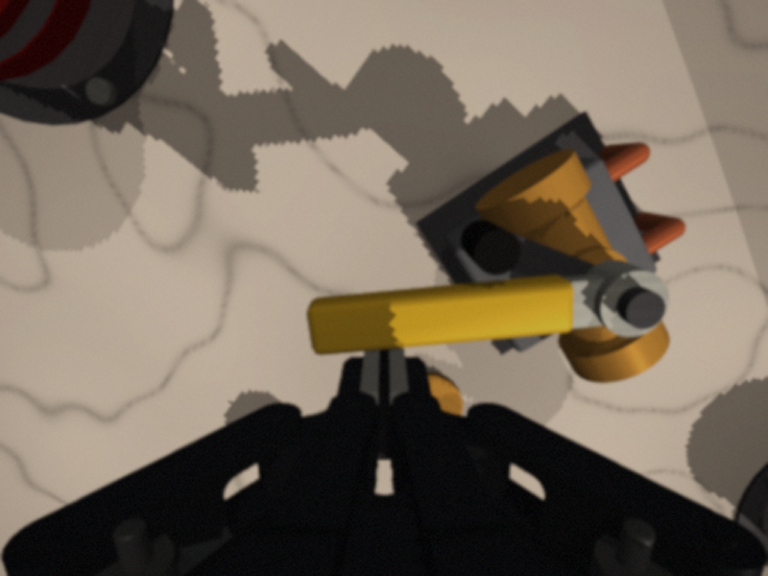

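The lever is at about 132° with the fingers flat on its outer part around (385,350), and the post at (490,250) is only a few degrees further on. I now creep in.

>>> arm_command --increments '[{"dx": 0.1, "dy": 0, "dz": 0, "wx": 0, "wy": 0, "wz": 0, "grip": 0}, {"dx": 0.2, "dy": -0.05, "dz": 0, "wx": 0, "wy": 0, "wz": 0, "grip": 0}, {"dx": 0.3, "dy": -0.1, "dz": 0, "wx": 0, "wy": 0, "wz": 0, "grip": 0}, {"dx": 0.3, "dy": -0.1, "dz": 0, "wx": 0, "wy": 0, "wz": 0, "grip": 0}]'

```text
clock: 19.65
eef_pos: [0.5551, 0.0537, 0.0879]
tool_rot: [0.946, 0.324, 0.001, 0.0]
ft_force: [-0.9, -2.9, -2.0]
grip_width: -0.0
grasp_force: 1.2
```

>>> arm_command --increments '[{"dx": 0.1, "dy": 0, "dz": 0, "wx": 0, "wy": 0, "wz": 0, "grip": 0}, {"dx": 0.2, "dy": -0.05, "dz": 0, "wx": 0, "wy": 0, "wz": 0, "grip": 0}, {"dx": 0.2, "dy": -0.05, "dz": 0, "wx": 0, "wy": 0, "wz": 0, "grip": 0}]'

```text
clock: 19.95
eef_pos: [0.5565, 0.0554, 0.0879]
tool_rot: [0.946, 0.324, 0.001, 0.0]
ft_force: [-0.4, -2.6, -0.6]
grip_width: 0.0001
grasp_force: 1.2
```

>>> arm_command --increments '[{"dx": 0.1, "dy": 0, "dz": 0, "wx": 0, "wy": 0, "wz": 0, "grip": 0}, {"dx": 0.2, "dy": -0.05, "dz": 0, "wx": 0, "wy": 0, "wz": 0, "grip": 0}, {"dx": 0.2, "dy": -0.05, "dz": 0, "wx": 0, "wy": 0, "wz": 0, "grip": 0}]'

```text
clock: 20.25
eef_pos: [0.5578, 0.0571, 0.0879]
tool_rot: [0.946, 0.324, 0.001, 0.0]
ft_force: [-0.5, -2.1, -1.4]
grip_width: 0.0002
grasp_force: 1.2
```

>>> arm_command --increments '[{"dx": 0.1, "dy": 0, "dz": 0, "wx": 0, "wy": 0, "wz": 0, "grip": 0}, {"dx": 0.2, "dy": 0, "dz": 0, "wx": 0, "wy": 0, "wz": 0, "grip": 0}, {"dx": 0.2, "dy": 0, "dz": 0, "wx": 0, "wy": 0, "wz": 0, "grip": 0}]'

```text
clock: 20.55
eef_pos: [0.5591, 0.0584, 0.0879]
tool_rot: [0.946, 0.324, 0.001, -0.0]
ft_force: [-1.9, -2.5, 0.1]
grip_width: 0.0003
grasp_force: 1.5
```

>>> arm_command --increments '[{"dx": 0.1, "dy": 0, "dz": 0, "wx": 0, "wy": 0, "wz": 0, "grip": 0}, {"dx": 0.2, "dy": 0, "dz": 0, "wx": 0, "wy": 0, "wz": 0, "grip": 0}, {"dx": 0.2, "dy": 0, "dz": 0, "wx": 0, "wy": 0, "wz": 0, "grip": 0}]'

```text
clock: 20.85
eef_pos: [0.5594, 0.0587, 0.0879]
tool_rot: [0.946, 0.324, -0.001, 0.0]
ft_force: [-4.8, -5.2, 3.4]
grip_width: 0.0
grasp_force: 3.5
```

```bash
python3 -c "
from lev import *
lev('b.png')
o=monitor.get_obs();print(o['eef_pos'],o['ft_force'])"
```

```text
wrist 6100 ((590.37255859375, 57.5552978515625), (24.194517135620117, 84.77140045166016), 37.85544967651367) az of mean 125.11129417822221 0.06173226060348939
top 0
[0.55944377 0.05874474 0.08788374] [-5.19550417 -4.73505701  3.50916105]
```

Stop met at about 7 N. I lean in gradually.

>>> arm_command --increments '[{"dx": 0.05, "dy": 0, "dz": 0, "wx": 0, "wy": 0, "wz": 0, "grip": 0}, {"dx": 0.1, "dy": 0, "dz": 0, "wx": 0, "wy": 0, "wz": 0, "grip": 0}, {"dx": 0.1, "dy": 0, "dz": 0, "wx": 0, "wy": 0, "wz": 0, "grip": 0}]'

```text
clock: 21.25
eef_pos: [0.5596, 0.0588, 0.0879]
tool_rot: [0.946, 0.324, -0.001, 0.001]
ft_force: [-6.6, -6.1, 4.8]
grip_width: -0.0002
grasp_force: 4.5
```

>>> arm_command --increments '[{"dx": 0.1, "dy": 0, "dz": 0, "wx": 0, "wy": 0, "wz": 0, "grip": 0}, {"dx": 0.2, "dy": 0, "dz": 0, "wx": 0, "wy": 0, "wz": 0, "grip": 0}, {"dx": 0.25, "dy": 0, "dz": 0, "wx": 0, "wy": 0, "wz": 0, "grip": 0}, {"dx": 0.25, "dy": 0, "dz": 0, "wx": 0, "wy": 0, "wz": 0, "grip": 0}]'

```text
clock: 21.65
eef_pos: [0.5599, 0.0592, 0.0878]
tool_rot: [0.946, 0.323, -0.003, 0.001]
ft_force: [-9.8, -9.1, 7.5]
grip_width: 0.0001
grasp_force: 7.0
```

>>> arm_command --increments '[{"dx": 0.1, "dy": 0, "dz": 0, "wx": 0, "wy": 0, "wz": 0, "grip": 0}, {"dx": 0.1, "dy": 0, "dz": 0, "wx": 0, "wy": 0, "wz": 0, "grip": 0}, {"dx": 0.1, "dy": 0, "dz": 0, "wx": 0, "wy": 0, "wz": 0, "grip": 0}, {"dx": 0.1, "dy": 0, "dz": 0, "wx": 0, "wy": 0, "wz": 0, "grip": 0}, {"dx": 0.1, "dy": 0, "dz": 0, "wx": 0, "wy": 0, "wz": 0, "grip": 0}, {"dx": 0.1, "dy": 0, "dz": 0, "wx": 0, "wy": 0, "wz": 0, "grip": 0}]'

```text
clock: 22.25
eef_pos: [0.56, 0.0594, 0.0878]
tool_rot: [0.946, 0.323, -0.004, 0.001]
ft_force: [-13.0, -8.8, 8.4]
grip_width: 0.0001
grasp_force: 7.9
```

About 15.7 N held for half a second. Now I back straight off and up.

>>> arm_command --increments '[{"dx": -0.4, "dy": 0, "dz": 0, "wx": 0, "wy": 0, "wz": 0, "grip": 0}, {"dx": -1, "dy": 0, "dz": 0, "wx": 0, "wy": 0, "wz": 0, "grip": 0}, {"dx": -3, "dy": 0, "dz": 0, "wx": 0, "wy": 0, "wz": 0, "grip": 0}, {"dx": -5, "dy": 0, "dz": -2, "wx": 0, "wy": 0, "wz": 0, "grip": 0}, {"dx": -6, "dy": 0, "dz": -6, "wx": 0, "wy": 0, "wz": 0, "grip": 0}, {"dx": -6, "dy": 0, "dz": -10, "wx": 0, "wy": 0, "wz": 0, "grip": 0}, {"dx": -6, "dy": 0, "dz": -14, "wx": 0, "wy": 0, "wz": 0, "grip": 0}, {"dx": -6, "dy": 0, "dz": -14, "wx": 0, "wy": 0, "wz": 0, "grip": 0}, {"dx": -6, "dy": 0, "dz": -14, "wx": 0, "wy": 0, "wz": 0, "grip": 0}]'

```text
clock: 23.15
eef_pos: [0.5183, 0.026, 0.2294]
tool_rot: [0.946, 0.324, 0.004, 0.0]
ft_force: [-1.0, -0.1, -0.5]
grip_width: 0.0002
grasp_force: 0.0
```

```bash
python3 -c "
from lev import *
from seat import seat
lev('c.png')
seat('red',(.577,.278),.054)
i,W=cloud('scene');save(i,'scenec.png')
print(monitor.get_obs()['eef_pos'])"
```

```text
wrist 1839 ((588.136474609375, 55.509395599365234), (18.676246643066406, 84.14427947998047), 36.50518035888672) az of mean 126.72220421684169 0.06061377574834271
top 0
seated [0.5824 0.2803 0.0557] tilt,z(.073) [0.0131 0.0152 0.074 ] knob 0 [0.5164 0.0257 0.2269]
[0.51596964 0.02557101 0.22621274]
```

View pics/scenec.png

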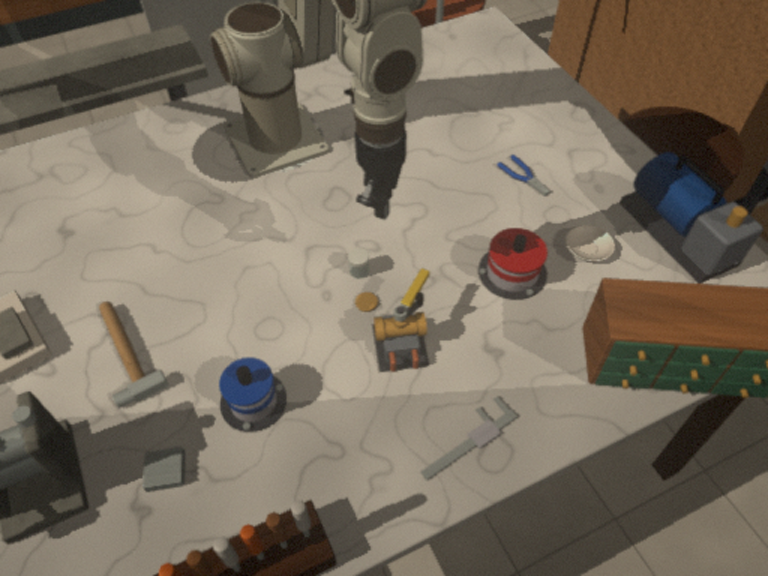

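The scene view shows both lids on their pots (red at (517,250), blue at (247,382)), the lever shut towards (425,275), the bystanders in place and the arm clear.

```bash
python3 -c "
from workcell import job
print(job.job_done())"
```

```text
the job is handed in; nothing more can be done
None
```

I seated both lids level on their own pots and released them. I then swung the vent lever shut, leaned on it with about 16 N against the rubber stop, and left it there; the job is handed in, and no verdict came back.

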